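# Rock the seesaw gate of a ball sorter and feed the balls to the other tray

### The arm

A 7-joint arm with a two-finger parallel gripper is mounted at the origin on a cart in front of the work surface, level with it; the furniture and walls round the work are solid. World frame = base frame: x ahead of the robot, y to its left, z up, the work surface at z = 0. Lengths are in m, angles in rad, forces in N, time in s.
With the tool pointing down it reaches from about 0.4 to 0.875 m from the base axis. Payload 6.5 kg.
Tool frame: the origin (TCP) lies on the centre line of the jaws, within the pads' length; the fingertips stand 22 mm ahead of it and the grasp point (between the pads) lies 3 mm ahead of it; z points along the fingers, y is the line along which they close (so a half turn about z gives the same grasp; the last joint's range is limited). The gripper opens to 88 mm and grips with 3 to 60 N. Pads are 18 mm wide; open, the fingers measure 123 mm over their backs; the gripper's body (75 mm by 187 mm) begins 45 mm behind the grasp point.
Start: joints at [-1.398, 0.536, -0.004, 1.538, 0.003, 1.067, -0.071], TCP at [0.154, 0.632, 0.261] pointing down, gripper open.
Joint ranges: [-2.7, 2.7], [-0.37, 2.16], [-1.27, 1.26], [0.24, 2.4], [-1.31, 4.45], [0.19, 1.91], [-2.76, 2.76]. Speed limits (rad/s): [2.39, 2.39, 3.14, 3.14, 3.14, 3.14, 3.14].

### API

Orientations are given as a rotation vector (axis times angle).
In Python, from station import env gives the robot as it stands.
- The arm moves only by the tool drive_tool, never from a script. Its argument "series" is a list of rows, each an object with "linear": the shift along the world's x, y, z in units of 0.25 m (1.0 is 0.25 m), a list of three; "dr": the turn, a rotation vector about the world's x, y, z in units of 180 degrees (1.0 is 180 degrees), a list of three; "grip": the opening in per cent of the stroke, from 0 (shut) to 100 (fully open). A call has 1 to 20 rows; each row is the pose to reach, as a shift and turn from the pose commanded when the call began, turning the shorter way round; what a row does not reach only later rows make up. A row lasts 1/8 s, in which the tool goes at most 62.5 mm and 10.7 degrees, less where a joint would pass 70% of its speed; a pose out of reach is approached as far as the arm can. A call with a number of a shift or a turn outside -1 to 1 is refused whole. A call with a gripper value outside its range is refused whole. The fingers move at their own pace and stop on an object; "squeeze" is the grip in N (left out, the last holds). Time passes only in rows, so rows that repeat a pose let the fingers close. It gives the time, the measured TCP pose, the force, the opening and the grip force at its end, in the units of the state.
- env.observe(): the state, without advancing time (a new reading comes with each control period).
- env.capture(name): name is "scene" or "top"; returns a dict with "frame" (420x560x3 uint8, red, green, blue), "K" (3x3 intrinsics, pixels), "eye" and "orientation" of the camera in the world. Camera axes: x right, y up, looking along -z (the intrinsics and any distortion apply to the point x, -y, -z); pixel columns grow to the right and rows downward; lengths in m; the calibration is good to about 2 mm. A picture is of the moment at which its call begins. There is no depth.
- env.hand_in(): hands the job in; it is judged then, once.
The state is a dict: "t": time; "qpos": joint angles; "dq": joint speeds; "effort": joint torques, N m; "position": TCP position; "tool_rot": TCP orientation; "wrist_force": force on the tool from outside, world axes, zero at the start; "wrist_torque": the same for the moment, N m; "gripper_width": finger opening in m; "grasp_force": force on a finger pad.
Only numpy, scipy, OpenCV 4.12 (cv2) and the standard library are available. Lean on these libraries where they do the work, as an engineer would, in place of code of your own. Each camera call takes 0.05 s, during which the arm holds its last target. There are 200 camera calls.

### The job

The seesaw trough of the ball sorter now slopes toward one of its two trays. With your fingertips press its raised end down so that it rocks over and rests the other way, then push the upright paddle forward so that all three steel balls drop into the trough and roll into the tray on that other side. Do not touch or lift the balls themselves, pick nothing up, and leave the other things on the bench where they are.

Things in the scene. Friction and masses are not known exactly. Their poses are not given: they have to be found in the camera images.
- sorter: Ball sorter, fixed to the bench: aluminium base plate (180 x 372 x 8 mm) with a feed channel, a seesaw trough across the channel's end and a grey tray at each side. Origin on the bench below the seesaw's pivot; x along the feed channel away from the robot, y to the left along the seesaw, z up. Feed channel: x -110 to -14 mm, 34 mm wide, open on top, wall tops 131 mm above the bench.
- tray_left (a point): Centre of the inner floor of the left open tray (131 mm left of the pivot, 11 mm above the bench); inside 78 mm (x) by 98 mm (y), walls up to 44 mm above the bench, the outermost to 78 mm.
- tray_right (a point): The same for the right tray.
- rocker (a joint): Steel seesaw trough, 180 x 46 mm, pivot along the sorter's x, 85 mm above the bench. Positive (to +0.26 rad): left (+y) end down, balls run into the left tray; negative (to -0.26): right end down. A round weight above the pivot (top 75 mm above it, behind the trough) makes it bistable: past level (0) it falls to the other stop by itself and stays. About 1 N moves it. Starts on either stop.
- pad_left (a point): Centre of the upper face of the flat press plate (46 mm in x, 30 mm in y, rubber topped) bridging the left end of the seesaw, 75 mm from the pivot; about 140 mm above the bench when that end is raised, 123 mm level, 103 mm when down.
- pad_right (a point): The same at the right end of the seesaw.
- pusher (a joint): Paddle that slides in the feed channel along the sorter's +x: 0 = drawn back (start), 0.069 m = fully forward against its stop; by then all balls are out of the channel. No spring: it stays where it is left. Takes 2 to 4 N.
- push_face (a point): Centre of the rear (robot-side) face of the paddle's upright grey plate, 54 mm wide (y), 46 mm high, 6 mm thick; the centre is 160 mm above the bench, the plate reaches from 137 to 183 mm. Nothing stands behind it or above it.
- ball0_center (a point): Centre of a steel ball, 22 mm diameter, 43 g; three of them stand in a row in the feed channel before the paddle, next to the paddle.
- ball1_center (a point): Centre of a steel ball, 22 mm diameter, 43 g; three of them stand in a row in the feed channel before the paddle, second from the paddle.
- ball2_center (a point): Centre of a steel ball, 22 mm diameter, 43 g; three of them stand in a row in the feed channel before the paddle, farthest from the paddle, next to the seesaw.
- cap: Bystander: loose blue screw cap, 54 mm across, 24 mm high, left of the feed channel on the base plate; origin at the centre of its underside.
- tape: Bystander: loose roll of masking tape lying flat, 84 mm across, 24 mm high, right of the feed channel, on the base plate; origin at the centre of its underside.
- tube: Bystander: loose plastic tube with cap, lying, 114 mm long and 21 mm thick, on the bench close behind the seesaw; origin under its middle.
- tweezers: Bystander: loose steel forceps, 129 mm long, 10 mm high, near the bench edge to the left of the sorter; origin under its middle.
- petri_a: Bystander: lower one of two loose stacked clear petri dishes, 74 mm across, 28 mm high together, to the left of the sorter; origin at the centre of its underside.

How it is judged:
On the way:
1. the seesaw has rocked over and rests the other way, with the balls still in the feed channel (distance of pad_left from where it was at the start of the episode above 0.021 m and (value of joint rocker above 0.22 rad or value of joint rocker below -0.22 rad) and z of each of ball0_center, ball1_center, ball2_center in the frame of sorter above 0.115 m), for 0.2 s.
At the end, for the whole second after the job is handed in: The seesaw rests tilted the opposite way from the start (beyond 0.22 rad, its ends more than 21 mm from their starting heights) and all three balls lie inside the tray on its now lower side (ball centres within the tray's walls and lower than 40 mm above the bench) (distance of pad_left from where it was at the start of the episode above 0.021 m and ((z of each of ball0_center, ball1_center, ball2_center in the frame of sorter below 0.04 m and y of ball0_center in the frame of sorter between 0.08 and 0.182 m and x of ball0_center in the frame of sorter between -0.042 and 0.042 m and y of ball1_center in the frame of sorter between 0.08 and 0.182 m and x of ball1_center in the frame of sorter between -0.042 and 0.042 m and y of ball2_center in the frame of sorter between 0.08 and 0.182 m and x of ball2_center in the frame of sorter between -0.042 and 0.042 m and value of joint rocker above 0.22 rad) or (z of each of ball0_center, ball1_center, ball2_center in the frame of sorter below 0.04 m and y of ball0_center in the frame of sorter between -0.182 and -0.08 m and x of ball0_center in the frame of sorter between -0.042 and 0.042 m and y of ball1_center in the frame of sorter between -0.182 and -0.08 m and x of ball1_center in the frame of sorter between -0.042 and 0.042 m and y of ball2_center in the frame of sorter between -0.182 and -0.08 m and x of ball2_center in the frame of sorter between -0.042 and 0.042 m and value of joint rocker below -0.22 rad))); the robot touches nothing.
It fails at once if a ball was touched with the fingers (contact force between the fingers and ball0 above 0.3 N or contact force between the fingers and ball1 above 0.3 N or contact force between the fingers and ball2 above 0.3 N).
It fails at once if a ball was lifted (z of any of ball0_center, ball1_center, ball2_center in the frame of sorter above 0.15 m).
It fails at once if another thing on the bench (cap, tube, forceps, tape roll, petri dishes) was moved by more than 25 mm or lifted (distance of any of cap, tube, tweezers, tape, petri_a from where it was at the start of the episode above 0.025 m or height (world z) of any of cap, tube, tweezers, tape, petri_a above 0.03 m).
It also fails if it takes over 45 s, if anything falls off the work surface, if the arm or the gripper's body presses on something with over 40 N, if the wrist force passes 120 N, or if a joint passes its speed limit or range.

## Working session

There is one attempt and no reset: what is moved stays moved. The work goes in short steps, Python scripts to look and compute and a tool call to move; the robot and the scene stay as the last step left them, time stands still between calls to the robot, and variables do not carry over. Pictures are saved under pics/ and viewed, at most 10 in all, crops included, and the job is handed in when it is done.

Besides the shell and the picture viewer there is one more tool, called after "Request:" as a command line: name --argument value ..., lists and objects as JSON in quotes. drive_tool: Moves the arm, as the interface text tells. Shifts and turns lie within -1 to 1; 1 stands for 0.25 m of shift or 180 degrees of turn. Its arguments: {"type":"object","properties":{"series":{"type":"array","items":{"type":"object","properties":{"linear":{"type":"array","items":{"type":"number","minimum":-1,"maximum":1}},"dr":{"type":"array","items":{"type":"number","minimum":-1,"maximum":1}},"grip":{"type":"number"}}}},"squeeze":{"type":"number"}},"required":["series"]}

```bash
mkdir -p pics
cat > h.py <<'E'
import numpy as np, cv2
from station import env
def snap(n,f):
    c=env.capture(n); cv2.imwrite(f'pics/{f}.png',c["frame"][:,:,::-1]); 
    np.savez(f'pics/{f}.npz',**{k:np.array(v) for k,v in c.items()}); return c
E
python3 - <<'E'
from h import *
for n in("scene","top"):
    c=snap(n,n+"0"); print({k:v for k,v in c.items() if k!="frame"})
s=env.observe(); print(s)
E
```

```text
{'K': array([[379.57537772,   0.        , 277.22081457],
       [  0.        , 379.57537772, 209.3643829 ],
       [  0.        ,   0.        ,   1.        ]]), 'eye': array([0.22409718, 0.68249134, 0.72920268]), 'orientation': array([ 0.29077043, -0.93128887, -2.37596159])}
{'K': array([[386.13557051,   0.        , 285.15325699],
       [  0.        , 386.13557051, 207.47236998],
       [  0.        ,   0.        ,   1.        ]]), 'eye': array([0.47417349, 0.19881435, 1.01127881]), 'orientation': array([ 0.06397469, -0.06849423, -1.55453172])}
{'t': 0.1, 'qpos': array([-1.3981891 ,  0.53711461, -0.00443606,  1.53875512,  0.00257732,
        1.06731719, -0.07120946]), 'dq': array([-0.00076015,  0.0004116 ,  0.00051826, -0.00292577, -0.00097647,
       -0.00164469,  0.00043237]), 'effort': array([ 2.33880397e-03, -5.72081494e+01,  9.93549675e-01, -2.52231020e+01,
       -5.62261941e-02,  1.34172774e-02,  2.92742061e-05]), 'position': array([0.153636  , 0.63104489, 0.25991849]), 'tool_rot': array([-3.74139361e-01, -3.11914220e+00,  2.49119078e-03]), 'wrist_force': array([ 0.23293331,  0.22541289, -0.24230263]), 'wrist_torque': array([0.00307104, 0.0017837 , 0.00598266]), 'grasp_force': 0.0, 'gripper_width': 0.0879535098982217}
```

View pics/scene0.png

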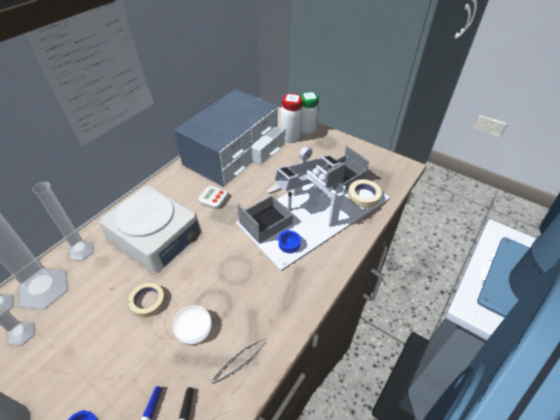

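View pics/top0.png

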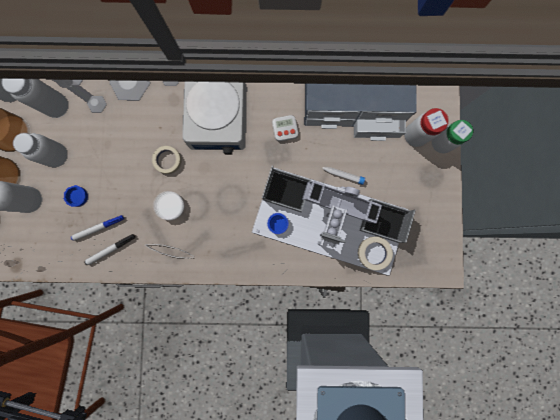

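The scene picture shows the sorter at about (315,200). In the top picture it is at about (335,220), turned roughly -15°, with the cap at (278,224) and the tape at (376,254). I'll enlarge both.

Run:
```python
import cv2,numpy as np
a=cv2.imread('pics/top0.png')[160:280,245:420]; b=cv2.imread('pics/scene0.png')[135:270,230:405]
f=lambda i:cv2.resize(i,None,fx=4.5,fy=4.5,interpolation=cv2.INTER_CUBIC)
cv2.imwrite('pics/ct.png',f(a));cv2.imwrite('pics/cs.png',cv2.resize(b,None,fx=4.4,fy=4.4,interpolation=cv2.INTER_CUBIC))
```

```text
(no output)
```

View pics/ct.png

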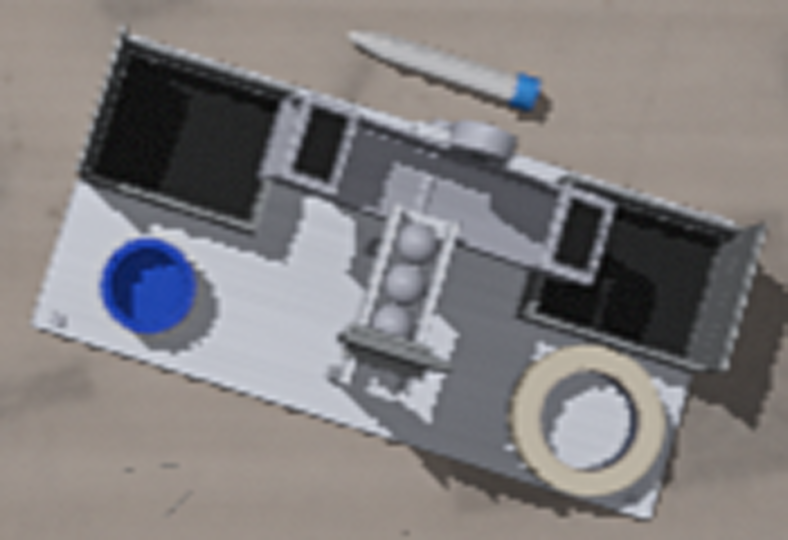

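View pics/cs.png

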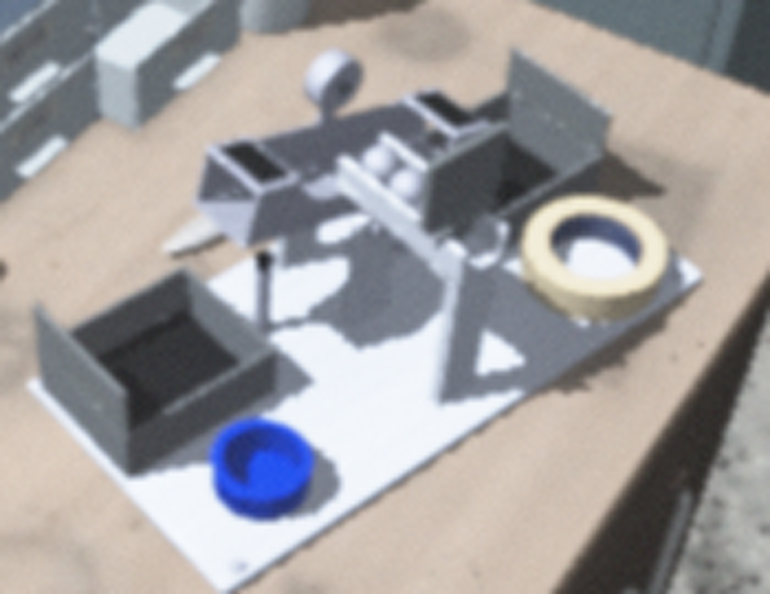

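The crops show the left pad at (322,147) and the right pad at (582,233) in the top view. In the scene view they are at (250,163) and (443,115). I can also see the three balls in the channel and the paddle behind them. I'll triangulate and fit next.

```bash
cat >> h.py <<'E'
from scipy.spatial.transform import Rotation as R
def cam(f):
    d=np.load(f'pics/{f}.npz'); Rc=R.from_rotvec(d["orientation"]).as_matrix()@np.diag([1,-1,-1.]); return d["K"],Rc,d["eye"]
def proj(f,P):
    K,Rc,e=cam(f); q=(np.atleast_2d(P)-e)@Rc@K.T; return q[:,:2]/q[:,2:]
def tri(fs,ps):
    from scipy.optimize import least_squares
    return least_squares(lambda P:np.concatenate([proj(f,P)[0]-p for f,p in zip(fs,ps)]),[.5,.1,.1])
def plane(f,p,z):
    K,Rc,e=cam(f); d=Rc@np.linalg.solve(K,[*p,1]); return e+d*(z-e[2])/d[2]
E
python3 - <<'E'
from h import *
T=lambda x,y:np.array([x/4.5+245-.4,y/4.5+160-.4]); S=lambda x,y:np.array([x/4.4+230-.4,y/4.4+135-.4])
for n,t,s in [("padL",T(322,147),S(250,163)),("padR",T(582,233),S(443,115)),("plateFL",T(35,327),S(228,590)),("plateFR",T(652,520),S(700,280)),
  ("weight",T(485,140),S(333,80)),("ball1",T(405,283),S(405,183)),("ball2",T(418,243),S(378,158))]:
    r=tri(["top0","scene0"],[t,s]); print(n,r.x.round(4),"res",r.fun.round(1))
for n,p,z in[("padL hi",T(322,147),.14),("padL lo",T(322,147),.103),("padR hi",T(582,233),.14),("padR lo",T(582,233),.103),("b0",T(394,322),.12),("b1",T(405,283),.12),("b2",T(418,243),.12),
 ("paddle topL",T(343,335),.183),("paddle topR",T(448,364),.183),("chanL",T(400,207),.131),("chanR",T(456,224),.131)]: print(n,plane("top0",p,z).round(4))
E
```

```text
padL [0.585  0.1279 0.1422] res [-0.4 -0.7  0.8  0.1]
padR [ 0.5458 -0.0141  0.0974] res [-0.1 -0.1  0.1  0. ]
plateFL [0.4933 0.2805 0.0082] res [ 0.  0. -0. -0.]
plateFR [ 0.3887 -0.076   0.0012] res [-0.1 -0.3  0.3  0. ]
weight [0.5882 0.0449 0.1422] res [ 0.   0.1 -0.1 -0. ]
ball1 [0.5166 0.0839 0.1317] res [-0.1 -0.2  0.3  0. ]
ball2 [0.537  0.0779 0.1345] res [-0.2 -0.3  0.4  0. ]
padL hi [0.5838 0.1269 0.14  ]
padL lo [0.5884 0.1239 0.103 ]
padR hi [ 0.5422 -0.0043  0.14  ]
padR lo [ 0.5451 -0.0129  0.103 ]
b0 [0.4966 0.0876 0.12  ]
b1 [0.5166 0.0821 0.12  ]
b2 [0.5373 0.0755 0.12  ]
paddle topL [0.4884 0.1197 0.183 ]
paddle topR [0.4755 0.0697 0.183 ]
chanL [0.5548 0.0862 0.131 ]
chanR [0.5465 0.0577 0.131 ]
```

The left end is raised: left pad z is about 0.142, right pad about 0.10. The pads are 145 mm apart, which matches 2·75·cos 0.26. The sorter origin is at about (0.567, 0.067) with yaw about -16°. First I'll drive over the left pad with the fingers shut.

Request:
drive_tool --series '[{"linear": [0.1, -0.12, 0], "dr": [0, 0, 0], "grip": 0}, {"linear": [0.2, -0.24, 0], "dr": [0, 0, 0], "grip": 0}, {"linear": [0.35, -0.41, 0], "dr": [0, 0, 0], "grip": 0}, {"linear": [0.5, -0.59, 0], "dr": [0, 0, 0], "grip": 0}, {"linear": [0.65, -0.76, 0], "dr": [0, 0, 0], "grip": 0}, {"linear": [0.75, -0.88, 0], "dr": [0, 0, 0], "grip": 0}, {"linear": [0.8, -0.94, 0], "dr": [0, 0, -0.013], "grip": 0}, {"linear": [0.8, -0.94, 0], "dr": [0, 0, -0.013], "grip": 0}]'

```text
t: 1.1
position: [0.354, 0.3962, 0.2606]
tool_rot: [-0.442, -3.11, 0.0]
wrist_force: [-0.1, 0.1, 1.0]
gripper_width: 0.0104
grasp_force: 0.0
```

Request:
drive_tool --series '[{"linear": [0.1, -0.12, 0], "dr": [0, 0, 0], "grip": 0}, {"linear": [0.2, -0.24, 0], "dr": [0, 0, 0], "grip": 0}, {"linear": [0.35, -0.41, 0], "dr": [0, 0, 0], "grip": 0}, {"linear": [0.5, -0.59, 0], "dr": [0, 0, 0], "grip": 0}, {"linear": [0.65, -0.76, 0], "dr": [0, 0, 0], "grip": 0}, {"linear": [0.8, -0.88, 0], "dr": [0, 0, 0], "grip": 0}, {"linear": [0.92, -0.96, 0], "dr": [0, 0, 0], "grip": 0}, {"linear": [0.92, -0.96, 0], "dr": [0, 0, 0], "grip": 0}, {"linear": [0.92, -0.96, 0], "dr": [0, 0, 0], "grip": 0}]'

```text
t: 2.22
position: [0.5826, 0.1593, 0.2602]
tool_rot: [-0.433, -3.11, -0.001]
wrist_force: [0.0, 0.0, 0.1]
gripper_width: 0.0008
grasp_force: 0.0
```

Request:
drive_tool --series '[{"linear": [0.005, -0.06, -0.1], "dr": [0, 0, 0], "grip": 0}, {"linear": [0.005, -0.12, -0.2], "dr": [0, 0, 0], "grip": 0}, {"linear": [0.005, -0.12, -0.3], "dr": [0, 0, 0], "grip": 0}, {"linear": [0.005, -0.12, -0.34], "dr": [0, 0, 0], "grip": 0}, {"linear": [0.005, -0.12, -0.34], "dr": [0, 0, 0], "grip": 0}]'

```text
t: 2.85
position: [0.5842, 0.1281, 0.1755]
tool_rot: [-0.434, -3.11, -0.0]
wrist_force: [-0.5, -0.6, -0.5]
gripper_width: 0.0001
grasp_force: 0.0
```

Run:
```python
from h import *
a=snap("top","t1")["frame"][140:280,225:425,::-1]; b=snap("scene","s1")["frame"][130:270,230:430,::-1]
cv2.imwrite('pics/c1.png',cv2.resize(np.hstack([a,b]),None,fx=2,fy=2,interpolation=cv2.INTER_CUBIC))
```

```text
(no output)
```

View pics/c1.png

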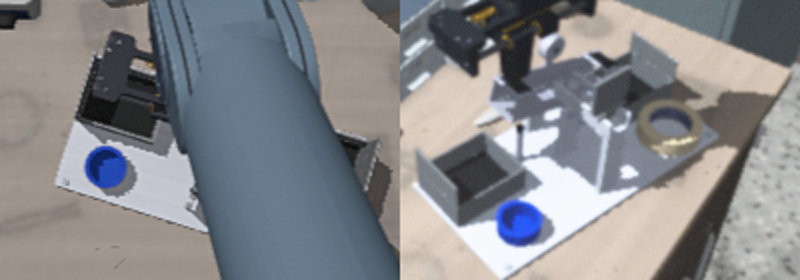

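The right half shows the closed fingertips just above the left pad, at about (517,85). I'll press now and then lift.

Request:
drive_tool --series '[{"linear": [0, 0, -0.04], "dr": [0, 0, 0], "grip": 0}, {"linear": [0, 0, -0.07], "dr": [0, 0, 0], "grip": 0}, {"linear": [0, 0, -0.1], "dr": [0, 0, 0], "grip": 0}, {"linear": [0, 0, -0.13], "dr": [0, 0, 0], "grip": 0}, {"linear": [0, 0, -0.16], "dr": [0, 0, 0], "grip": 0}, {"linear": [0, 0, -0.17], "dr": [0, 0, 0], "grip": 0}, {"linear": [0, 0, -0.17], "dr": [0, 0, 0], "grip": 0}]'

```text
t: 3.82
position: [0.5849, 0.1264, 0.133]
tool_rot: [-0.438, -3.111, 0.0]
wrist_force: [-1.4, 0.4, -0.3]
gripper_width: 0.0004
grasp_force: 0.0
```

Request:
drive_tool --series '[{"linear": [0, 0, 0.08], "dr": [0, 0, 0], "grip": 0}, {"linear": [0, 0, 0.2], "dr": [0, 0, 0], "grip": 0}, {"linear": [0, 0, 0.35], "dr": [0, 0, 0], "grip": 0}, {"linear": [0, 0, 0.5], "dr": [0, 0, 0], "grip": 0}, {"linear": [-0.15, 0, 0.52], "dr": [0, 0, 0], "grip": 0}, {"linear": [-0.35, 0, 0.52], "dr": [0, 0, 0], "grip": 0}, {"linear": [-0.5, 0, 0.52], "dr": [0, 0, 0], "grip": 0}, {"linear": [-0.5, 0, 0.52], "dr": [0, 0, 0], "grip": 0}]'

```text
t: 4.82
position: [0.458, 0.1266, 0.2636]
tool_rot: [-0.436, -3.11, -0.001]
wrist_force: [0.2, -1.0, -0.3]
gripper_width: 0.0007
grasp_force: 0.0
```

Run:
```python
from h import *
a=snap("top","t2")["frame"][140:280,225:425,::-1]; b=snap("scene","s2")["frame"][130:270,230:430,::-1]
cv2.imwrite('pics/c2.png',cv2.resize(np.hstack([a,b]),None,fx=2,fy=2,interpolation=cv2.INTER_CUBIC))
```

```text
(no output)
```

View pics/c2.png

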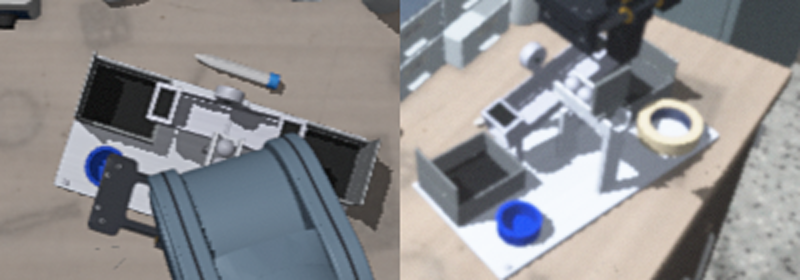

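The seesaw has rocked over: its left pad is now low at (501,115) and the weight leans left at (533,55). The balls are still in the channel. I'll cross-check the paddle in both views and work out the approach.

Run:
```python
from h import *
T=lambda x,y:np.array([x/4.5+245-.4,y/4.5+160-.4]); S=lambda x,y:np.array([x/4.4+230-.4,y/4.4+135-.4])
for n,t,s in [("pL",T(343,335),S(428,160)),("pR",T(448,364),S(508,122))]:
    r=tri(["top0","scene0"],[t,s]); print(n,r.x.round(4),r.fun.round(1))
O=np.array([.567,.0665]);a=np.radians(-16);x=np.array([np.cos(a),np.sin(a)])
for d in(-.14,-.102,-.033): print(d,(O+d*x).round(4))
print(env.observe()["position"])
```

```text
pL [0.4885 0.1203 0.1887] [-0.  -0.1  0.1  0. ]
pR [0.4739 0.0693 0.185 ] [ 0.3  0.8 -0.9 -0.1]
-0.14 [0.4324 0.1051]
-0.102 [0.469  0.0946]
-0.033 [0.5353 0.0756]
[0.46082456 0.12671498 0.26389238]
```

Request:
drive_tool --series '[{"linear": [-0.12, -0.08, 0], "dr": [0, 0, 0], "grip": 0}, {"linear": [-0.12, -0.08, -0.1], "dr": [0, 0, 0], "grip": 0}, {"linear": [-0.12, -0.08, -0.22], "dr": [0, 0, 0], "grip": 0}, {"linear": [-0.12, -0.08, -0.32], "dr": [0, 0, 0], "grip": 0}, {"linear": [-0.12, -0.08, -0.37], "dr": [0, 0, 0], "grip": 0}, {"linear": [-0.12, -0.08, -0.37], "dr": [0, 0, 0], "grip": 0}]'

```text
t: 5.68
position: [0.4304, 0.1063, 0.1703]
tool_rot: [-0.438, -3.11, 0.001]
wrist_force: [-0.2, 0.3, 0.4]
gripper_width: 0.0006
grasp_force: 0.0
```

Run:
```python
from h import *
b=snap("scene","s3")["frame"][110:270,230:430,::-1]
cv2.imwrite('pics/c3.png',cv2.resize(b,None,fx=3,fy=3,interpolation=cv2.INTER_CUBIC))
```

```text
(no output)
```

View pics/c3.png

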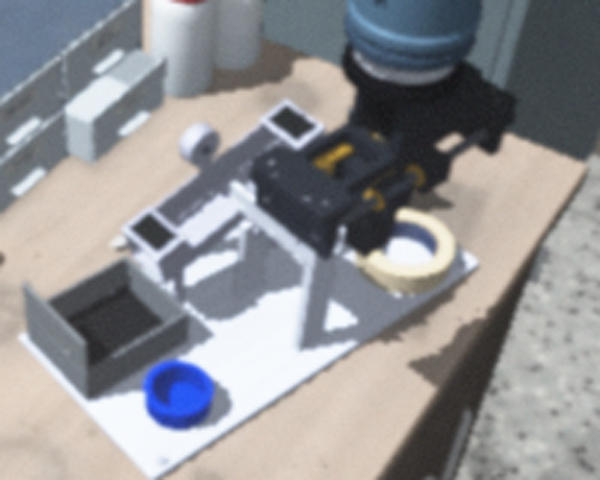

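The seesaw rests left end down and right end up. The gripper stands behind the paddle at (340,220). I'll push along the channel axis and watch the force.

Request:
drive_tool --series '[{"linear": [0.06, -0.017, 0], "dr": [0, 0, 0], "grip": 0}, {"linear": [0.11, -0.032, 0], "dr": [0, 0, 0], "grip": 0}, {"linear": [0.13, -0.037, 0], "dr": [0, 0, 0], "grip": 0}, {"linear": [0.15, -0.043, 0], "dr": [0, 0, 0], "grip": 0}, {"linear": [0.17, -0.049, 0], "dr": [0, 0, 0], "grip": 0}, {"linear": [0.19, -0.054, 0], "dr": [0, 0, 0], "grip": 0}, {"linear": [0.21, -0.06, 0], "dr": [0, 0, 0], "grip": 0}, {"linear": [0.23, -0.066, 0], "dr": [0, 0, 0], "grip": 0}, {"linear": [0.25, -0.072, 0], "dr": [0, 0, 0], "grip": 0}, {"linear": [0.27, -0.077, 0], "dr": [0, 0, 0], "grip": 0}, {"linear": [0.29, -0.083, 0], "dr": [0, 0, 0], "grip": 0}, {"linear": [0.31, -0.089, 0], "dr": [0, 0, 0], "grip": 0}, {"linear": [0.33, -0.095, 0], "dr": [0, 0, 0], "grip": 0}, {"linear": [0.35, -0.1, 0], "dr": [0, 0, 0], "grip": 0}, {"linear": [0.37, -0.106, 0], "dr": [0, 0, 0], "grip": 0}, {"linear": [0.37, -0.106, 0], "dr": [0, 0, 0], "grip": 0}]'

```text
t: 7.72
position: [0.5236, 0.0802, 0.171]
tool_rot: [0.438, 3.109, 0.001]
wrist_force: [0.6, 0.4, -0.1]
gripper_width: 0.0004
grasp_force: 0.0
```

Request:
drive_tool --series '[{"linear": [0.012, -0.0035, 0], "dr": [0, 0, 0], "grip": 0}, {"linear": [0.024, -0.007, 0], "dr": [0, 0, 0], "grip": 0}, {"linear": [0.036, -0.01, 0], "dr": [0, 0, 0], "grip": 0}]'

```text
t: 8.1
position: [0.5318, 0.0778, 0.1709]
tool_rot: [0.437, 3.111, 0.001]
wrist_force: [-1.9, 1.5, 1.5]
gripper_width: 0.0005
grasp_force: 0.8
```

Request:
drive_tool --series '[{"linear": [0.01, -0.003, 0], "dr": [0, 0, 0], "grip": 0}, {"linear": [0.02, -0.006, 0], "dr": [0, 0, 0], "grip": 0}]'

```text
t: 8.35
position: [0.5342, 0.077, 0.1704]
tool_rot: [-0.436, -3.105, -0.0]
wrist_force: [-13.8, 4.3, 10.4]
gripper_width: 0.0006
grasp_force: 7.2
```

Run:
```python
from h import *
b=snap("scene","s4")["frame"][110:270,230:430,::-1]
cv2.imwrite('pics/c4.png',cv2.resize(b,None,fx=3,fy=3,interpolation=cv2.INTER_CUBIC))
```

```text
(no output)
```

View pics/c4.png

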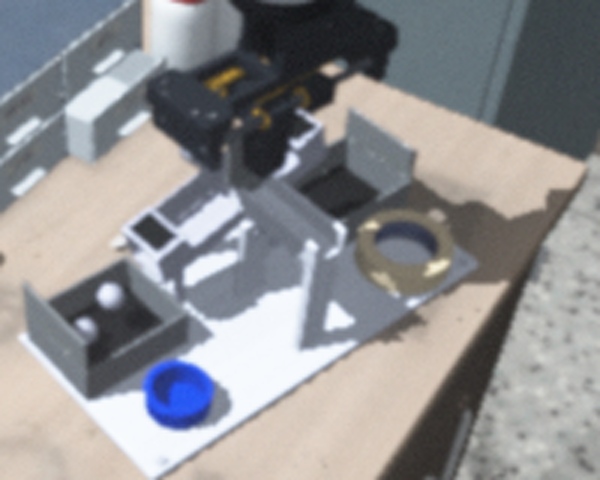

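The force rose to about 14 N, so the paddle is at its stop. Two balls show in the left tray at (110,295) and (85,325), and the third may be hidden or still rolling. I'll back off, lift clear and look again.

Request:
drive_tool --series '[{"linear": [-0.06, 0.017, 0], "dr": [0, 0, 0], "grip": 0}, {"linear": [-0.15, 0.043, 0], "dr": [0, 0, 0], "grip": 0}, {"linear": [-0.25, 0.07, 0.1], "dr": [0, 0, 0], "grip": 0}, {"linear": [-0.4, 0.11, 0.25], "dr": [0, 0, 0], "grip": 0}, {"linear": [-0.5, 0.14, 0.4], "dr": [0, 0, 0], "grip": 0}, {"linear": [-0.5, 0.14, 0.5], "dr": [0, 0, 0], "grip": 0}, {"linear": [-0.5, 0.14, 0.5], "dr": [0, 0, 0], "grip": 0}, {"linear": [-0.5, 0.14, 0.5], "dr": [0, 0, 0], "grip": 0}]'

```text
t: 9.4
position: [0.4112, 0.1108, 0.2949]
tool_rot: [-0.438, -3.111, 0.001]
wrist_force: [-0.2, 0.3, -0.4]
gripper_width: 0.0003
grasp_force: 0.0
```

Run:
```python
from h import *
a=snap("top","t5")["frame"][140:280,225:425,::-1]; b=snap("scene","s5")["frame"][130:270,230:430,::-1]
cv2.imwrite('pics/c5.png',cv2.resize(np.hstack([a,b]),None,fx=2,fy=2,interpolation=cv2.INTER_CUBIC))
```

```text
(no output)
```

View pics/c5.png

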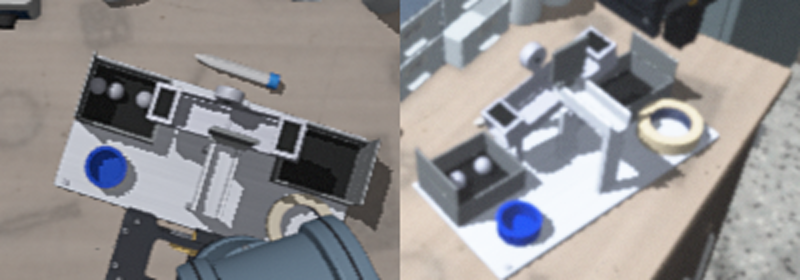

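The top view shows three balls in the left tray at (98,86), (116,90) and (144,100). The seesaw still rests left end down and the channel is empty. I'll check their coordinates and that they lie still, then hand in.

Run:
```python
from h import *
O=np.array([.567,.0665]);a=np.radians(-16);Rm=np.array([[np.cos(a),np.sin(a)],[-np.sin(a),np.cos(a)]])
for p in[(98,86),(116,90),(144,100)]:
    print((Rm@(plane("top0",(p[0]/2+225,p[1]/2+140),.022)[:2]-O)).round(3))
f=np.load('pics/t5.npz')["frame"].astype(int); g=snap("top","t6")["frame"].astype(int)
print("diff in tray",np.abs(f-g)[165:210,262:312].max(), "bench",[np.abs(f-g)[140:235,225:425].max()])
```

```text
[0.008 0.169]
[0.01  0.145]
[0.008 0.106]
diff in tray 10 bench [np.int64(10)]
```

```bash
python3 -c "
from station import env
print(env.hand_in())"
```

```text
the job is handed in; nothing more can be done
None
```

I handed the job in: the seesaw now rests left end down, all three balls lie still in the left tray, and the arm is clear of everything; the hand-in returned no verdict.

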